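Slide the rosette blank along the fence into the empty corner pocket

ROBOT

A 6-joint arm with a two-finger parallel gripper is mounted at the origin on the work surface. World frame = base frame: x ahead of the robot, y to its left, z up, the work surface at z = 0. Lengths are in m, angles in rad, forces in N, time in s.
With the tool pointing down it reaches from about 0.225 to 0.875 m from the base axis. Payload 3.4 kg.
Tool frame: the origin (TCP) lies at the very end of the fingers, on their centre line; the grasp point (between the pads) lies 19 mm behind it; z points along the fingers, y is the direction in which the jaws open and shut (so a half turn about z gives the same grasp; the last joint's range is limited). The gripper opens to 85 mm and grips with 20 to 120 N. Pads are 22 mm wide; open, the fingers measure 114 mm over their backs; the gripper's body (76 mm by 85 mm) begins 54 mm behind the grasp point. The pads swing forward as they close: fully open they stand 13 mm farther back than shut.
Start: joints at [1.128, 0.276, 1.505, -0, 1.361, -0.121], TCP at [0.182, 0.546, 0.231] pointing down, gripper open.
Joint ranges: [-2.89, 2.89], [-0.75, 2.08], [0.22, 2.7], [-1.18, 4.32], [0.11, 2.71], [-2.7, 2.7]. Speed limits (rad/s): [2.57, 2.57, 3.14, 3.14, 3.14, 3.14].

INTERFACE

Orientations are given as a unit quaternion [w, x, y, z].
In Python, from rig import manip gives the robot as it stands. The module is installed in compiled form; this text tells all that it offers.
- The arm moves only by the tool carry_out, never from a script. Its argument "moves" is one flat list of numbers, 5 for each row, row after row: the opening in per cent of the stroke, from 0 (shut) to 100 (fully open), then the shift along the world's x, y, z in cm, then the turn about the world's z in rad. A call has exactly 10 rows; each row shifts and turns the commanded pose from where the row before left it; what a row does not reach is not made up. A row lasts 1/10 s, in which the tool goes at most 50 mm and 8.59 degrees, less where a joint would pass 70% of its speed; a pose out of reach is approached as far as the arm can. A call is refused whole if a number of a shift passes 5 or a number of a turn 0.15, either way. A call with a gripper value outside its range is refused whole. The fingers move at their own pace and stop on an object; "squeeze" is the grip in N (left out, the last holds). Time passes only in rows, so rows that do not move let the fingers close, or fill a call up. It gives the time, the measured TCP pose, the force and the opening at its end, in the units of the state.
- manip.get_state(): the state, without advancing time (a new reading comes with each control period).
- manip.get_image(name): name is "scene" or "side" or "wrist"; returns the picture (400x640x3 uint8, red, green, blue); there is no depth.
- manip.camera_info(name): a dict with "fov_y" (degrees; the focal length in pixels is half the picture's height over the tangent of half this angle, whatever the lens; pixels are square), "cx", "cy" (the principal point, pixels), "rvec" (rotation vector, rad) and "tvec" (3), from world to camera coordinates, as OpenCV has them; the wrist camera has in their place "hand_eye" (4x4, takes a point from camera to tool coordinates, whose origin is the TCP and whose axes are the flange's). Camera axes: x right, y down, z forward; pixel columns grow to the right and rows downward; lengths in m; the calibration is good to about 2 mm. The wrist camera is an equidistant fisheye: a pixel r from the principal point sees the ray r / f radians off the axis. A picture is of the moment at which its call begins: read the wrist's pose just before it. camera_info takes no time and is no camera call.
- manip.sign_off(): hands the job in, once; it reports no verdict.
The state is a dict: "clock": time; "qpos": joint angles; "qd": joint speeds; "effort": joint torques, N m; "position": TCP position; "ee_rot": TCP orientation; "contact_force": force on the tool from outside, world axes, zero at the start; "moment": the same for the moment, N m; "width": finger opening in m.
Only numpy, scipy, OpenCV 4.12 (cv2) and the standard library are available. Lean on these libraries where they do the work, as an engineer would, in place of code of your own. Each camera call takes 0.05 s, during which the arm holds its last target. There are 200 camera calls.

TASK

Using only the fingertips, and without gripping or lifting it, push the plain square blank up flat against the long fence of the carving board while it is still near the middle. Then slide it along, keeping it against the fence, until it is fully home in the empty corner pocket, snug to both fence and end stop, and take the fingers away. Leave the finished rosette in the other pocket, the mallet, the jar and the chisel where they are.

Things in the scene. Friction and masses are not known exactly. Their poses are not given: they have to be found in the camera images.
- blank: The part to move: a loose square plate of light wood, 56 x 56 mm and 20 mm thick, about 50 g, with a plain flat round boss on top (38 mm across, 3 mm high, no petals). Origin at the centre of its underside; x and y along its sides, z up. It starts on the board near the middle of its length, clear of the fence and turned askew by up to 0.4 rad.
- rosette: The finished carving: same square plate, 56 x 56 x 20 mm, loose, but with eight raised petals and a button on top, already seated in the other corner pocket. Leave it there. Origin at the centre of its underside.
- board: The carving board, fixed to the bench: a dark wood slab 240 mm (x, from -130 to 110 mm) by 460 mm (y), 18 mm thick, with mid-brown wood strips standing on it. Origin on the bench surface under it, so its top is at z = 18 mm. x points away from the robot across the board, y along the fence to the robot's left, z up. Shavings along the edge nearest the robot are only decoration.
- fence (a point): Middle of the fence's inner face, at its foot on the board's top. The fence is a straight strip along the whole far side, 22 mm high, 30 mm wide; its inner face is at x = 75 mm in the board's frame and looks to -x. Friction is high: a plate pushed at it well askew can jam corner to corner between finger and fence instead of turning flat.
- left_end (a point): Foot of the left inner corner (x = 75, y = +190 mm in the board's frame) of fence and left end stop. The stop is 22 mm high, runs from the fence to x = 1 mm, inner face at y = 190 mm. A keeper strip 16 mm high, parallel to the fence, spans x = 1 to 16 and y = 166 to 190 mm: with the fence it makes a pocket 59 mm wide and 24 mm deep, open to the board's middle.
- right_end (a point): Foot of the right inner corner (x = 75, y = -190 mm in the board's frame): end stop, keeper and pocket as at the left end, mirrored. A 56 mm plate enters a pocket only by sliding along the fence; seated against the stop, 32 mm of it stands out past the keeper.
- pocket: The place in the EMPTY corner pocket where the centre of the blank's underside belongs, on the board's top; a flush dark screw head 10 mm across. Axes parallel to the board's. A plate touching fence and end stop has its centre within 1 mm of it. Either end of the board may be the empty one: x = 46.5, y = +161.5 or -161.5 mm in the board's frame.
- mallet: Carver's short palm mallet of wood standing on its head on the bench off one end of the board, 76 mm across, 150 mm tall. Leave alone. Origin at the centre of its underside.
- jar: Amber wax jar on the bench off one end of the board, 68 mm across, 85 mm tall. Leave alone. Origin at the centre of its underside.
- chisel: Chisel lying on the bench beyond the fence, roughly parallel to it, 270 mm long, 24 mm high, with a wooden handle. Leave alone. Origin on the bench under its ferrule.
There are look-alikes about, which are no part of the job. What is shaped like the blank but black, green or turquoise is not meant.

How it is judged:
By the outcome, as a careful person would: the job done as asked, in the order asked, and still so for the second after the job is handed in, with the robot touching nothing.
It also fails if it takes over 54 s, if anything falls off the work surface, if the arm or the gripper's body presses on something with over 40 N, if the wrist force passes 120 N, or if a joint passes its speed limit or range.

## Working session

There is one attempt and no reset: what is moved stays moved. The work goes in short steps, Python scripts to look and compute and a tool call to move; the robot and the scene stay as the last step left them, time stands still between calls to the robot, and variables do not carry over. Pictures are saved under pics/ and viewed, about 8 in all and at most 12, crops included, and the job is handed in when it is done.

Besides the shell and the picture viewer there is one more tool, called after "Call:" by a JSON object that holds its "op" and its "data". carry_out: Moves the arm, as the interface text tells. Its arguments: {"type":"object","properties":{"moves":{"type":"array","items":{"type":"number"}},"squeeze":{"type":"number"}},"required":["moves"]}

```bash
mkdir -p pics; cat > h.py <<'E'
import numpy as np, cv2
from rig import manip
def cam(n):
    c=manip.camera_info(n); f=200/np.tan(np.radians(c["fov_y"])/2)
    K=np.array([[f,0,c["cx"]],[0,f,c["cy"]],[0,0,1]]); R=cv2.Rodrigues(np.array(c["rvec"],float))[0]
    return K,R,np.array(c["tvec"],float).ravel()
def ray(n,uv,z):
    K,R,t=cam(n); uv=np.atleast_2d(uv); d=(R.T@np.linalg.inv(K)@np.c_[uv,np.ones(len(uv))].T).T; o=-R.T@t
    return o+d*((z-o[2])/d[:,2])[:,None]
def proj(n,P):
    K,R,t=cam(n); p=(K@(R@np.atleast_2d(P).T+t[:,None])).T; return p[:,:2]/p[:,2:]
def snap(n,fn):
    im=manip.get_image(n); cv2.imwrite(f"pics/{fn}.png",im[:,:,::-1]); return im
E
python3 - <<'E'
from h import *
print(manip.get_state())
for n in ("scene","side","wrist"): print(manip.camera_info(n)); snap(n,n+"0")
a=[cv2.imread(f"pics/{n}0.png") for n in("scene","side")]
E
```

```text
{'clock': 0.0, 'qpos': array([ 1.12798900e+00,  2.76565541e-01,  1.50616941e+00, -2.57430724e-07,
        1.36068569e+00, -1.20992202e-01]), 'qd': array([-0.001538  ,  0.00132917,  0.00025348,  0.00124874, -0.00179105,
       -0.0007883 ]), 'effort': array([-1.84398661e-03, -4.16780126e+01, -2.45801586e+01, -1.49018765e-04,
        1.08667585e-02,  3.03393428e-06]), 'position': array([0.18163201, 0.54498503, 0.23044205]), 'ee_rot': array([-2.54133959e-04,  1.60214016e-01,  9.87081878e-01, -8.77949552e-04]), 'contact_force': array([-0.14367996,  0.18464971, -0.02767934]), 'moment': array([ 0.00523771, -0.02171783,  0.0738038 ]), 'width': 0.08545475671930898}
{'fov_y': 52.47750725238127, 'cx': 316.8006247434583, 'cy': 199.01911310939062, 'rvec': array([ 1.87911436,  1.85691977, -0.61194291]), 'tvec': array([-0.01372726, -0.42676959,  1.44243246])}
{'fov_y': 50.04907663606225, 'cx': 313.9323474935562, 'cy': 199.17126038227153, 'rvec': array([ 2.1990344 , -0.07947672,  0.06780546]), 'tvec': array([-0.5413342 ,  0.06637248,  0.90784497])}
{'fov_y': 65.70646984690485, 'cx': 320.81589005768916, 'cy': 203.6509024581333, 'hand_eye': array([[-6.69238959e-04, -9.44568833e-01, -3.28312766e-01,
         8.46034797e-02],
       [ 9.99999545e-01, -4.08928585e-04, -8.61914272e-04,
        -8.44567200e-04],
       [ 6.79880883e-04, -3.28313193e-01,  9.44568677e-01,
        -1.42898649e-01],
       [ 0.00000000e+00,  0.00000000e+00,  0.00000000e+00,
         1.00000000e+00]])}
```

View pics/scene0.png

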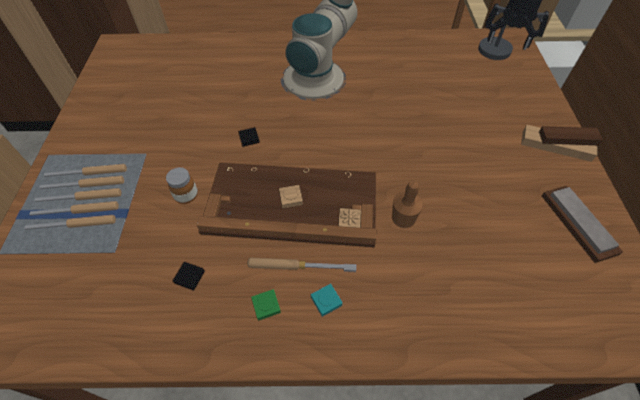

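View pics/side0.png

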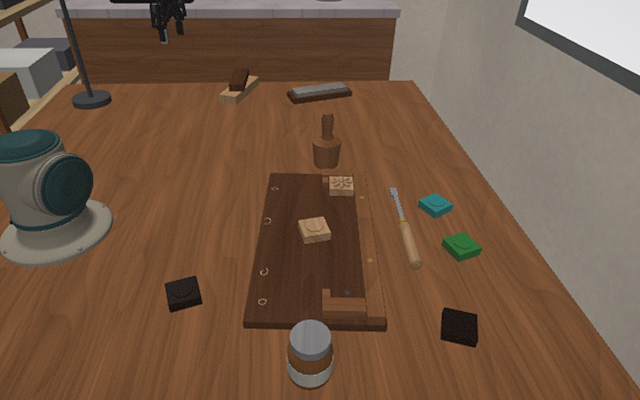

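The scene picture shows these candidates:
- Blank: plain light plate at scene (290,196), side (314,230).
- Rosette: petalled plate at scene (350,217), +y end.
- Look-alikes: black at (249,136) and (188,276), green (266,304), turquoise (327,299).

By the description, I choose the one at (290,196). The empty pocket is at the −y end, near the jar.

```bash
python3 - <<'E'
from h import *
for n,(x0,y0,x1,y1) in {"scene":(265,180,315,215),"side":(290,210,340,250)}.items():
    im=cv2.imread(f"pics/{n}0.png"); hsv=cv2.cvtColor(im,cv2.COLOR_BGR2HSV)
    m=(hsv[:,:,2]>115).astype(np.uint8); mm=np.zeros_like(m); mm[y0:y1,x0:x1]=m[y0:y1,x0:x1]
    c=max(cv2.findContours(mm,0,2)[0],key=cv2.contourArea); q=cv2.convexHull(c)[:,0]
    print(n,cv2.contourArea(c),q.mean(0),cv2.boundingRect(c)); print(ray(n,[q.mean(0)],0.035))
# rough board corners from clicked scene pixels: top face corners near robot and fence outer ends
print("board near corners scene",ray("scene",[[216,165],[377,174]],0.018))
print("fence outer top far edge",ray("scene",[[201,228],[377,238]],0.040))
print("side near corner", ray("side",[[270,174],[246,321]],0.018), ray("side",[[386,320]],0.040))
print("jar, mallet",ray("scene",[[180,195],[406,220]],0.0))
a=cv2.resize(cv2.imread("pics/scene0.png")[155:250,190:390],None,fx=4,fy=4,interpolation=2)
b=cv2.resize(cv2.imread("pics/side0.png")[165:340,240:400],None,fx=4,fy=4,interpolation=2)[:,:]
cv2.imwrite("pics/c1.png",a)
E
```

```text
scene 317.5 [290.         194.07142857] (279, 185, 24, 20)
[[ 0.5332247  -0.06274932  0.035     ]]
side 439.0 [314.41666667 226.16666667] (298, 216, 33, 21)
[[ 0.53867959 -0.05946657  0.035     ]]
board near corners scene [[ 0.41090566 -0.28475146  0.018     ]
 [ 0.45352345  0.18290126  0.018     ]]
fence outer top far edge [[ 0.64084194 -0.28678939  0.04      ]
 [ 0.67713935  0.1594823   0.04      ]]
side near corner [[ 0.44693404  0.17041007  0.018     ]
 [ 0.40767215 -0.27629614  0.018     ]] [[ 0.63314317 -0.30669868  0.04      ]]
jar, mallet [[ 0.5052054  -0.3778302   0.        ]
 [ 0.59944225  0.24899073  0.        ]]
```

View pics/c1.png

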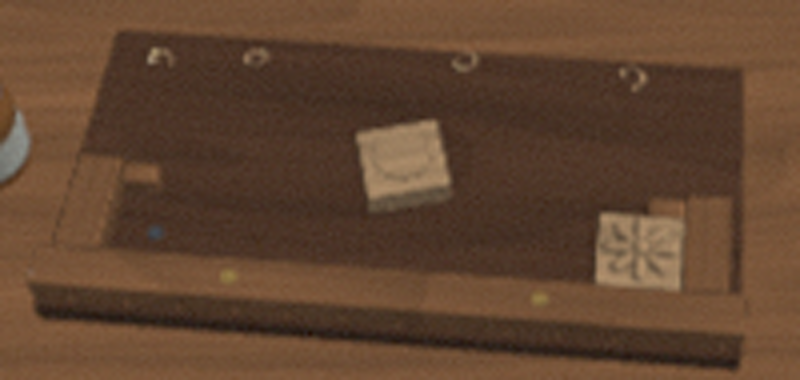

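The crop confirms it: the plate at (290,196) has a plain round boss. The rosette sits at the +y end, and the empty −y pocket's screw head is at scene (229,213). Next I move above the board for a wrist view.

Call:
{"op": "carry_out", "data": {"moves": [100,2.2,-4.3,0,0.03,100,2.2,-4.3,0,0.03,100,2.2,-4.3,0,0.03,100,2.2,-4.3,0,0.03,100,2.2,-4.3,0,0.03,100,2.2,-4.3,0,0.03,100,2.2,-4.3,0,0.03,100,2.2,-4.3,0,0.02,100,2.2,-4.3,0,0,100,2.2,-4.3,0,0]}}

```text
clock: 1.15
position: [0.4022, 0.1137, 0.2314]
ee_rot: [0.0, 0.046, 0.999, 0.0]
contact_force: [0.3, 0.8, 0.1]
width: 0.0853
```

Call:
{"op": "carry_out", "data": {"moves": [45,1.6,-4.3,0.5,0,45,1.6,-4.3,0.5,0,45,1.6,-4.3,0.5,0,45,1.6,-4.3,0.5,0,45,0,0,0,0,45,0,0,0,0,45,0,0,0,0,45,0,0,0,0,45,0,0,0,0,45,0,0,0,0]}}

```text
clock: 2.15
position: [0.4656, -0.0555, 0.2514]
ee_rot: [0.0, 0.045, 0.999, 0.0]
contact_force: [0.6, 0.7, -0.0]
width: 0.0385
```

```bash
cat >> h.py <<'E'
from scipy.spatial.transform import Rotation as Ro
def wray(uv,z,st):
    c=manip.camera_info("wrist"); f=200/np.tan(np.radians(c["fov_y"])/2); H=np.array(c["hand_eye"])
    uv=np.atleast_2d(uv).astype(float)-[c["cx"],c["cy"]]; r=np.linalg.norm(uv,axis=1)+1e-9; th=r/f
    d=np.c_[uv/r[:,None]*np.sin(th)[:,None],np.cos(th)]
    q=st["ee_rot"]; R=Ro.from_quat([q[1],q[2],q[3],q[0]]).as_matrix()
    o=R@H[:3,3]+st["position"]; d=(R@H[:3,:3]@d.T).T
    return o+d*((z-o[2])/d[:,2])[:,None]
def tooly(st):
    q=st["ee_rot"]; R=Ro.from_quat([q[1],q[2],q[3],q[0]]).as_matrix(); return R[:,1]
E
python3 - <<'E'
from h import *
import pickle
st=manip.get_state(); snap("wrist","w1"); pickle.dump(st,open("w1.pkl","wb"))
print(st["clock"],st["position"],tooly(st),st["width"],st["qpos"],st["contact_force"])
E
```

```text
2.15 [ 0.46559505 -0.05552722  0.25138865] [8.99711082e-02 9.95944365e-01 1.49964773e-04] 0.03845216595398968 [-2.67373370e-01  1.02805775e-01  1.67907051e+00  1.55818719e-04
  1.35971633e+00 -1.74810940e+00] [ 0.61830665  0.65388727 -0.02287122]
```

View pics/w1.png

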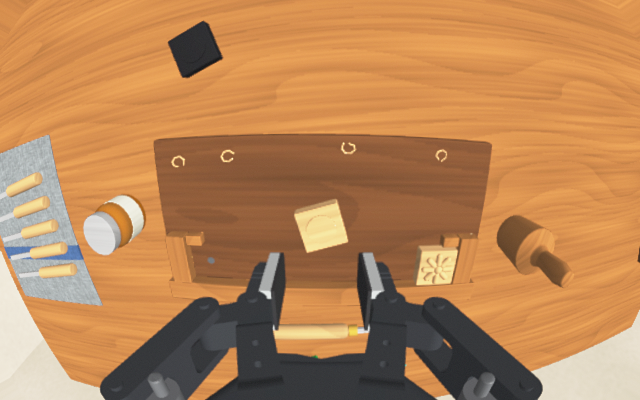

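The wrist view shows the whole board. The plain blank is at about (321,226), the rosette at (437,266), the screw head at (211,261) and the near board corners at (155,141) and (490,143). I'll crop it for exact corners.

```bash
python3 - <<'E'
from h import *
im=cv2.imread("pics/w1.png")
a=cv2.resize(im[190:262,280:362],None,fx=5,fy=5,interpolation=2)
b=cv2.resize(im[222:310,155:235],None,fx=4,fy=4,interpolation=2)
o=np.zeros((max(a.shape[0],b.shape[0]),a.shape[1]+b.shape[1],3),np.uint8);o[:a.shape[0],:a.shape[1]]=a;o[:b.shape[0],a.shape[1]:]=b
cv2.imwrite("pics/c2.png",o);print(a.shape,b.shape)
E
```

```text
(360, 410, 3) (352, 320, 3)
```

View pics/c2.png

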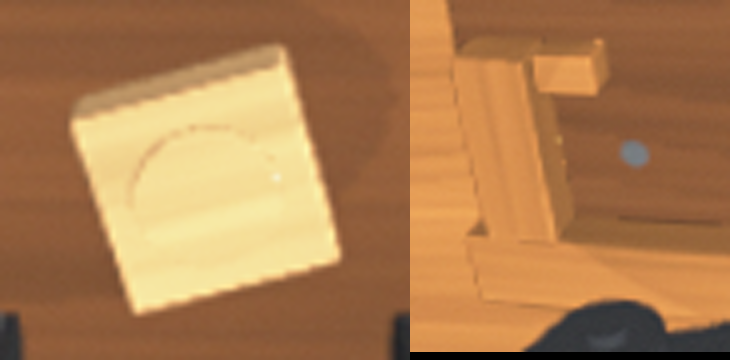

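Top-face corners in the left panel are (72,120), (288,62), (341,259) and (136,314). In the right panel, the screw head is at (635,153) and the stop/fence inner top corner is at (555,242).

```bash
python3 - <<'E'
from h import *
import pickle
st=pickle.load(open("w1.pkl","rb"))
c=(np.array([[72,120],[288,62],[341,259],[136,314]])+.5)/5-.5+[280,190]
P=wray(c,0.038,st)[:,:2]; C=P.mean(0)
print("sides",[np.linalg.norm(P[i]-P[i-1]).round(4) for i in range(4)],"centre",C)
s=(np.array([[225,153],[145,242]])+.5)/4-.5+[155,222]
S=wray(s[:1],.018,st)[0,:2]; K=wray(s[1:],.040,st)[0,:2]
nb=wray([[155,141],[490,143]],.018,st)[:,:2]
print("screw",S,"corner",K,"near corners",nb,np.linalg.norm(nb[1]-nb[0]))
d=nb[1]-nb[0]; print("yaw near edge",-np.arctan2(d[0],d[1]))
model=np.array([[46.5,-161.5],[75,-190],[-130,-230],[-130,230]])/1000; w=np.vstack([S,K,nb])
a,b=model-model.mean(0),w-w.mean(0); H=a.T@b; yaw=np.arctan2(H[0,1]-H[1,0],H[0,0]+H[1,1])
R=np.array([[np.cos(yaw),-np.sin(yaw)],[np.sin(yaw),np.cos(yaw)]]); t=w.mean(0)-R@model.mean(0)
print("yaw",yaw,"board origin",t,"resid mm",1000*(w-(model@R.T+t)))
pickle.dump((R,t,yaw),open("board.pkl","wb"))
print("blank board",1000*(C-t)@R,"corners",1000*(P-t)@R)
e=P[1]-P[0]; e=R.T@e; print("blank rel yaw",np.arctan2(-e[0],e[1]))
K2,S2=ray("scene",[[228.7,213]],.018)[0],ray("scene",[[290,193]],.038)[0]; print("scene check screw,blank",K2,S2)
print("tcp board",1000*R.T@(st["position"][:2]-t), "tool y ang in board",R.T@tooly(st)[:2])
E
```

```text
sides [np.float64(0.0561), np.float64(0.0552), np.float64(0.0553), np.float64(0.0552)] centre [ 0.53655829 -0.06232409]
screw [ 0.58308187 -0.22814494] corner [ 0.60714987 -0.25984457] near corners [[ 0.40245238 -0.27440265]
 [ 0.44561675  0.17430268]] 0.45077670799608277
yaw near edge -0.09590249369462993
yaw -0.0990441905936732 board origin [ 0.55271981 -0.06300184] resid mm [[ 0.05945042  0.16343324]
 [-1.41472883 -0.35772716]
 [ 1.83838994  4.61728011]
 [-0.48311154 -4.42298619]]
blank board [-16.14933535  -0.92366985] corners [[-35.15729738 -34.99712915]
 [-50.74353142  17.93365638]
 [  2.4748995   33.02477933]
 [ 18.82858788 -19.65598596]]
blank rel yaw 0.2863705922716612
scene check screw,blank [ 0.58101887 -0.2271641   0.018     ] [ 0.53182629 -0.06259211  0.038     ]
tcp board [-87.43688182  -1.17711416] tool y ang in board [-0.00895113  0.99995993]
```

Board yaw is about −0.098. The blank is at board (−16,−1) mm, turned +0.29 rad. The sizes check: sides measure 55–56 mm, and the scene view agrees to within about 5 mm. I go down behind it with a narrow two-finger fork and push it toward the fence.

Call:
{"op": "carry_out", "data": {"moves": [25,0,0,-4.5,-0.007,25,0,0,-4.5,0,25,0,0,-4.5,0,25,0,0,-4.5,0,25,0,0,-4.6,0,25,0,0,0,0,25,1,-0.1,0,0,25,1,-0.1,0,0,25,0.8,-0.08,0,0,25,0.8,-0.08,0,0]}}

```text
clock: 3.2
position: [0.5039, -0.0604, 0.0271]
ee_rot: [0.002, 0.049, 0.999, -0.0]
contact_force: [-0.2, -0.8, 0.5]
width: 0.0216
```

Call:
{"op": "carry_out", "data": {"moves": [25,0.8,-0.08,0,0,25,0.7,-0.07,0,0,25,0.6,-0.06,0,0,25,0.5,-0.05,0,0,25,0.4,-0.04,0,0,25,0,0,0,0,25,0,0,0,0,25,0,0,0,0,25,0,0,0,0,25,0,0,0,0]}}

```text
clock: 4.2
position: [0.5317, -0.063, 0.0253]
ee_rot: [-0.0, 0.049, 0.999, 0.0]
contact_force: [-1.3, -0.2, -0.7]
width: 0.0213
```

```bash
python3 - <<'E'
from h import *
import pickle
R,t,yaw=pickle.load(open("board.pkl","rb"))
st=manip.get_state(); snap("wrist","w2"); pickle.dump(st,open("w2.pkl","wb"))
print(st["clock"],st["position"],1000*R.T@(st["position"][:2]-t),R.T@tooly(st)[:2],st["width"],st["contact_force"])
snap("side","s2")
im=cv2.imread("pics/w2.png"); s=cv2.resize(cv2.imread("pics/s2.png")[165:340,240:400],None,fx=2.28,fy=2.28,interpolation=2)
cv2.imwrite("pics/c3.png",np.hstack([cv2.resize(im[:,100:540],None,fx=1,fy=1),s[:400,:360] if s.shape[0]>=400 else cv2.copyMakeBorder(s,0,400-s.shape[0],0,0,0)[:,:360]]))
E
```

```text
4.2 [ 0.53174114 -0.06304819  0.0253488 ] [-20.87127574  -2.12054617] [-2.31417425e-04  9.99999966e-01] 0.02128784955264263 [-1.30487732 -0.20108542 -0.66092858]
```

View pics/c3.png

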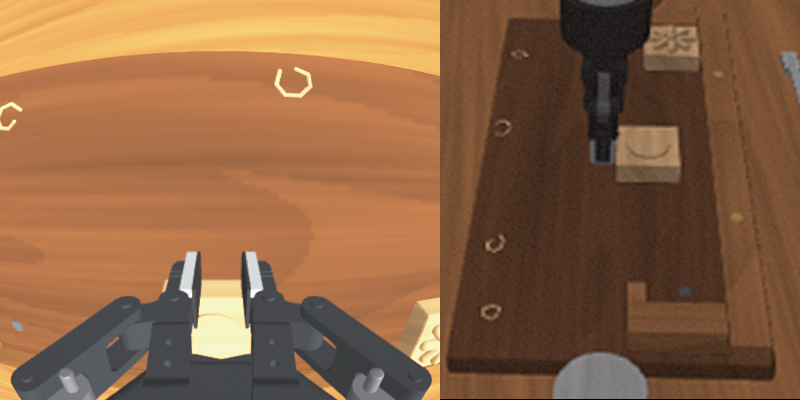

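The side view shows the blank squared against the fork (light top at about (650,155) in the crop), with about 28 mm left to the fence. I push on, slowing at contact.

Call:
{"op": "carry_out", "data": {"moves": [25,0.6,-0.06,0,0,25,0.6,-0.06,0,0,25,0.5,-0.05,0,0,25,0.4,-0.04,0,0,25,0.3,-0.03,0,0,25,0.2,-0.02,0,0,25,0.2,-0.02,0,0,25,0,0,0,0,25,0,0,0,0,25,0,0,0,0]}}

```text
clock: 5.3
position: [0.5599, -0.0659, 0.0254]
ee_rot: [0.0, 0.049, 0.999, 0.0]
contact_force: [0.2, 0.7, -0.3]
width: 0.0213
```

Call:
{"op": "carry_out", "data": {"moves": [25,0.1,-0.01,0,0,25,0,0,0,0,25,0.1,-0.01,0,0,25,0,0,0,0,25,0,0,0,0,25,0,0,0,0,25,0,0,0,0,25,0,0,0,0,25,0,0,0,0,25,0,0,0,0]}}

```text
clock: 6.3
position: [0.5603, -0.0659, 0.0252]
ee_rot: [-0.001, 0.049, 0.999, 0.0]
contact_force: [-5.0, -0.8, 3.5]
width: 0.0213
```

TCP is at board x ≈ 8 mm with 5 N of force, which matches the blank being on the fence. I press a little more, back off, rise, and look.

Call:
{"op": "carry_out", "data": {"moves": [25,0.1,-0.01,0,0,25,0,0,0,0,25,0,0,0,0,25,-0.5,0.05,0,0,25,-2,0.2,0,0,25,-3,0.3,0,0,25,-3,0.3,4,0,0,0,0,4,0,0,0,0,4,0,0,0,0,0,0]}}

```text
clock: 7.3
position: [0.4833, -0.0589, 0.151]
ee_rot: [0.008, 0.049, 0.999, -0.001]
contact_force: [0.9, -0.3, 0.2]
width: -0.0001
```

Call:
{"op": "carry_out", "data": {"moves": [0,-1,0,4,0,0,0,0,4,0,0,0,0,0,0,0,0,0,0,0,0,0,0,0,0,0,0,0,0,0,0,0,0,0,0,0,0,0,0,0,0,0,0,0,0,0,0,0,0,0]}}

```text
clock: 8.3
position: [0.468, -0.0577, 0.2251]
ee_rot: [-0.0, 0.049, 0.999, 0.0]
contact_force: [0.3, 0.2, 0.0]
width: -0.0001
```

```bash
python3 - <<'E'
from h import *
import pickle
R,t,yaw=pickle.load(open("board.pkl","rb"))
st=manip.get_state(); snap("wrist","w3"); pickle.dump(st,open("w3.pkl","wb"))
print(st["clock"],st["position"],1000*R.T@(st["position"][:2]-t),R.T@tooly(st)[:2],st["width"],st["contact_force"])
cv2.imwrite("pics/c4.png",cv2.imread("pics/w3.png"))
E
```

```text
8.3 [ 0.46795079 -0.05768077  0.22507259] [-84.87973476  -3.08717351] [-2.28475739e-04  9.99999961e-01] -0.00013219278910533234 [0.27725557 0.16307569 0.0171364 ]
```

View pics/c4.png

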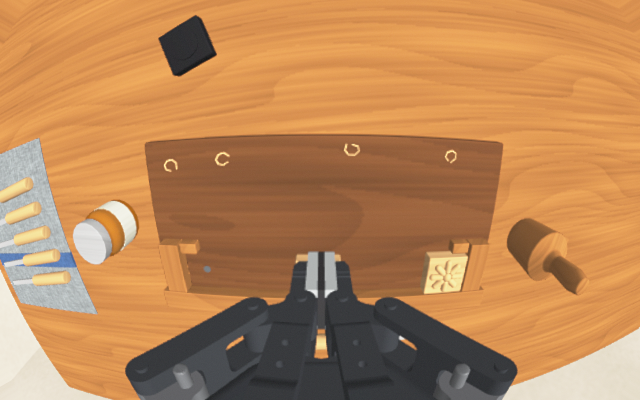

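The gripper hides the blank; only its edges show at about (296,258) and (350,258). I'll use the scene view, which isn't blocked, and compute the y extent.

```bash
python3 - <<'E'
from h import *
import pickle
R,t,yaw=pickle.load(open("board.pkl","rb"));st=pickle.load(open("w3.pkl","rb"))
print("edges board",1000*(wray([[296,256],[350,256]],.038,st)[:,:2]-t)@R)
snap("scene","a3"); snap("side","s3")
a=cv2.resize(cv2.imread("pics/a3.png")[160:250,195:395],None,fx=4,fy=4,interpolation=2)
cv2.imwrite("pics/c5.png",a)
E
```

```text
edges board [[ 12.14650991 -34.35028463]
 [ 12.2139388   31.19610716]]
```

View pics/c5.png

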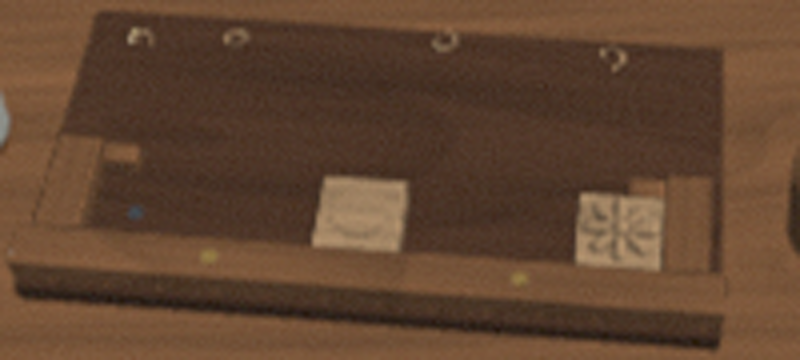

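The scene crop shows the blank flat on the fence at about (362,213), y ≈ −8 mm, with its near and far edges parallel to the fence. Next I go to its +y side at board (45,55) with shut fingers.

Call:
{"op": "carry_out", "data": {"moves": [0,3.4,1.1,0,0,0,3.4,1.1,0,0,0,3.4,1.1,0,0,0,3.3,1.2,0,0,0,0,0,0,0,0,0,0,-4.2,0,0,0,0,-4.2,0,0,0,0,-4.2,0,0,0,0,-4.2,0,0,0,0,-3.1,0]}}

```text
clock: 9.45
position: [0.6007, -0.0127, 0.0239]
ee_rot: [-0.002, 0.049, 0.999, 0.0]
contact_force: [0.8, 0.2, 0.0]
width: -0.0001
```

Call:
{"op": "carry_out", "data": {"moves": [0,0,0,0,0,0,-0.1,-1,0,0,0,-0.1,-0.8,0,0,0,-0.04,-0.5,0,0,0,-0.04,-0.5,0,0,0,-0.04,-0.5,0,0,0,-0.04,-0.5,0,0,0,0,0,0,0,0,0,0,0,0,0,0,0,0,0]}}

```text
clock: 10.45
position: [0.6005, -0.0506, 0.0275]
ee_rot: [0.002, 0.05, 0.999, 0.0]
contact_force: [0.9, 3.2, 5.3]
width: -0.0
```

```bash
cat > chk.py <<'E'
from h import *
import pickle,sys
n=sys.argv[1]
R,t,yaw=pickle.load(open("board.pkl","rb"));st=manip.get_state()
print(st["clock"],1000*R.T@(st["position"][:2]-t),st["position"][2],"F board",R.T@st["contact_force"][:2])
snap("scene",n)
im=cv2.imread(f"pics/{n}.png")
cv2.imwrite(f"pics/{n}c.png",cv2.resize(im[160:250,195:395],None,fx=4,fy=4,interpolation=2))
E
python3 chk.py b1
```

```text
10.45 [46.31117338 17.10040158] 0.027473968077918846 F board [0.57169914 3.26222879]
```

View pics/b1c.png

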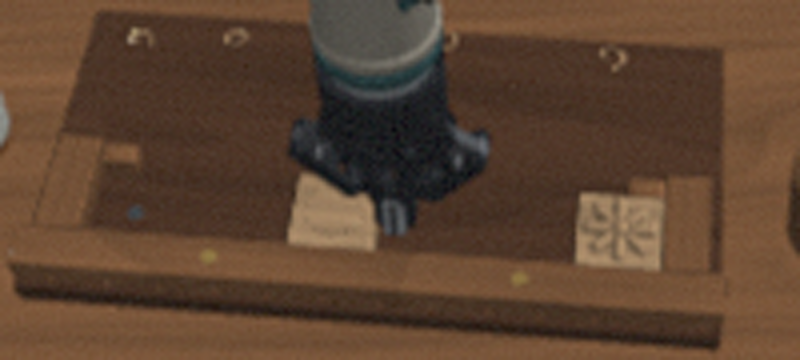

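The blank is moving along the fence, flat (its −y edge is at about (292,210) in the crop), with about 3 N of push. I keep sliding.

Call:
{"op": "carry_out", "data": {"moves": [0,-0.05,-0.5,0,0,0,-0.05,-0.6,0,0,0,-0.05,-0.6,0,0,0,-0.05,-0.6,0,0,0,-0.05,-0.6,0,0,0,-0.05,-0.6,0,0,0,-0.05,-0.6,0,0,0,-0.05,-0.6,0,0,0,-0.04,-0.4,0,0,0,0,0,0,0]}}

```text
clock: 11.5
position: [0.5954, -0.1018, 0.0272]
ee_rot: [0.001, 0.05, 0.999, 0.0]
contact_force: [0.2, 2.5, 4.5]
width: -0.0
```

Call:
{"op": "carry_out", "data": {"moves": [0,-0.04,-0.4,0,0,0,-0.05,-0.5,0,0,0,-0.05,-0.5,0,0,0,-0.05,-0.5,0,0,0,-0.05,-0.5,0,0,0,-0.04,-0.4,0,0,0,0,0,0,0,0,0,0,0,0,0,0,0,0,0,0,0,0,0,0]}}

```text
clock: 12.5
position: [0.5915, -0.1299, 0.0258]
ee_rot: [-0.001, 0.049, 0.999, -0.0]
contact_force: [0.4, 1.3, 0.4]
width: -0.0003
```

```bash
python3 chk.py b2
```

```text
12.5 [ 45.25241421 -62.76044726] 0.02578944190301819 F board [0.24808476 1.29007679]
```

View pics/b2c.png

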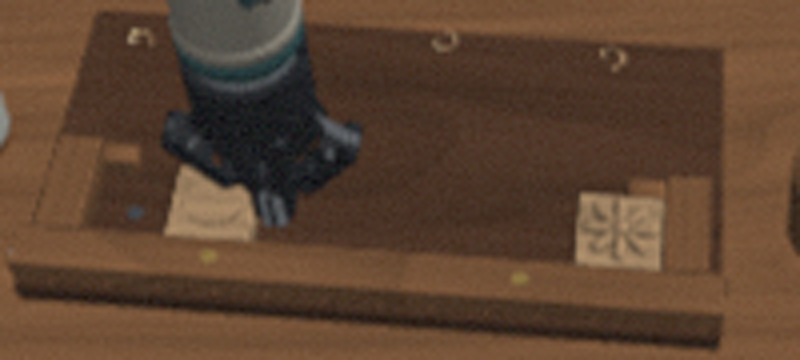

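The blank is still flat on the fence, with its leading edge at about y −133 mm and roughly 56 mm to go. I continue with a small bias toward the fence, using force to detect the stop.

Call:
{"op": "carry_out", "data": {"moves": [0,-0.02,-0.5,0,0,0,-0.02,-0.5,0,0,0,-0.02,-0.5,0,0,0,-0.02,-0.5,0,0,0,-0.03,-0.5,0,0,0,-0.03,-0.4,0,0,0,-0.03,-0.4,0,0,0,-0.03,-0.4,0,0,0,-0.03,-0.4,0,0,0,0,0,0,0]}}

```text
clock: 13.55
position: [0.59, -0.1714, 0.0263]
ee_rot: [0.0, 0.05, 0.999, -0.0]
contact_force: [0.0, 0.7, 0.1]
width: 0.0001
```

Call:
{"op": "carry_out", "data": {"moves": [0,-0.03,-0.4,0,0,0,-0.03,-0.3,0,0,0,-0.03,-0.3,0,0,0,-0.02,-0.2,0,0,0,0,0,0,0,0,0,0,0,0,0,0,0,0,0,0,0,0,0,0,0,0,0,0,0,0,0,0,0,0]}}

```text
clock: 14.55
position: [0.5887, -0.1826, 0.0263]
ee_rot: [0.0, 0.049, 0.999, 0.0]
contact_force: [0.5, -0.5, -0.4]
width: 0.0001
```

```bash
python3 chk.py b3
```

```text
14.55 [  47.67730857 -115.49832097] 0.02626390319181185 F board [ 0.50679372 -0.42208427]
```

Call:
{"op": "carry_out", "data": {"moves": [0,-0.02,-0.2,0,0,0,-0.01,-0.1,0,0,0,-0.01,-0.1,0,0,0,0,0,0,0,0,0,0,0,0,0,0,0,0,0,0,0,0,0,0,0,0,0,0,0,0,0,0,0,0,0,0,0,0,0]}}

```text
clock: 15.6
position: [0.5883, -0.1864, 0.0262]
ee_rot: [-0.0, 0.049, 0.999, 0.0]
contact_force: [0.2, 2.3, 0.6]
width: -0.0003
```

Call:
{"op": "carry_out", "data": {"moves": [0,-0.01,-0.1,0,0,0,-0.01,-0.1,0,0,0,0,0,0,0,0,0,0,0,0,0,0,0,0,0,0,0,0,0,0,0,0,0,0,0,0,0,0,0,0,0,0,0,0,0,0,0,0,0,0]}}

```text
clock: 16.6
position: [0.5883, -0.1866, 0.0262]
ee_rot: [-0.0, 0.05, 0.999, 0.002]
contact_force: [2.0, 8.0, 1.6]
width: 0.0002
```

The force rises to 8 N while TCP stalls at y ≈ −119.5 mm, as expected at the end stop. I back off, rise, and look.

Call:
{"op": "carry_out", "data": {"moves": [0,-0.01,-0.1,0,0,0,0,0,0,0,0,0.05,0.5,0,0,0,0.2,2,0,0,0,0.2,2,0,0,0,0,0,4.5,0,0,0,0,4.5,0,0,0,0,4.5,0,0,0,0,4.5,0,0,-3,3,2,0]}}

```text
clock: 17.6
position: [0.5679, -0.1196, 0.2311]
ee_rot: [0.006, 0.051, 0.999, -0.004]
contact_force: [-0.6, 0.7, 1.0]
width: -0.0001
```

Call:
{"op": "carry_out", "data": {"moves": [0,-3,3,1.5,0,0,-3,3,1,0,0,-3,1,0,0,0,0,0,0,0,0,0,0,0,0,0,0,0,0,0,0,0,0,0,0,0,0,0,0,0,0,0,0,0,0,0,0,0,0,0]}}

```text
clock: 18.6
position: [0.4728, -0.0449, 0.251]
ee_rot: [-0.0, 0.05, 0.999, 0.0]
contact_force: [-0.1, -0.4, 0.3]
width: -0.0004
```

```bash
python3 chk.py b4; python3 - <<'E'
from h import *
import pickle
st=manip.get_state(); snap("wrist","w4"); pickle.dump(st,open("w4.pkl","wb")); print(st["position"])
im=cv2.imread("pics/w4.png")
R,t,yaw=pickle.load(open("board.pkl","rb"))
a=cv2.resize(im[200:320,110:260],None,fx=4,fy=4,interpolation=2)
cv2.imwrite("pics/c6.png",a)
E
```

```text
18.6 [-81.31398331  10.09417068] 0.2509846298190045 F board [-0.01443821 -0.44465251]
[ 0.47270404 -0.04484707  0.25103248]
```

View pics/c6.png

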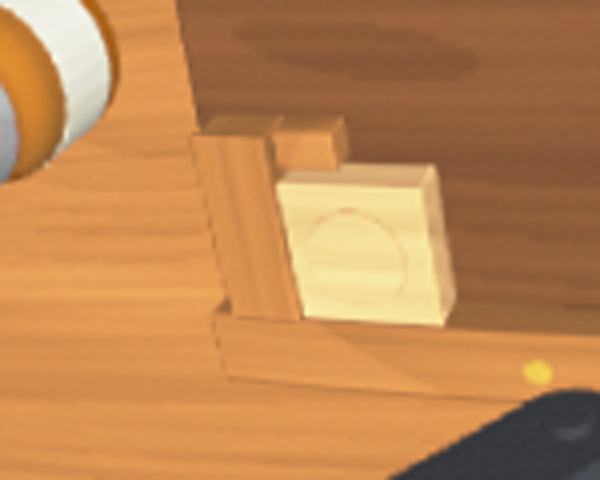

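The blank sits in the pocket, beside the end stop and fence. I check its corners ((277,183), (420,187), (445,326), (302,318)) against the fence and stop.

```bash
python3 - <<'E'
from h import *
import pickle
R,t,yaw=pickle.load(open("board.pkl","rb"));st=pickle.load(open("w4.pkl","rb"))
f=lambda p:(np.array(p)+.5)/4-.5+[110,200]
P=wray(f([[277,183],[420,187],[445,326],[303,318]]),.038,st)[:,:2]
F=wray(f([[302,320],[590,337]]),.040,st)[:,:2]; S=wray(f([[272,138],[302,320]]),.040,st)[:,:2]
for n,X in(("blank",P),("fence",F),("stop",S)): print(n,(1000*(X-t)@R).round(1))
a=cv2.imread("pics/w4.png")[262:300,165:262]
b=cv2.imread("pics/b4.png")[180:245,200:290]
cv2.imwrite("pics/c7.png",np.vstack([cv2.resize(a,(776,304),interpolation=2),cv2.resize(b,(400,289),interpolation=2)[:, :].copy() if 0 else cv2.copyMakeBorder(cv2.resize(b,(400,289),interpolation=2),0,0,0,376,0)]))
E
```

```text
blank [[  18.6 -188.2]
 [  18.  -133.6]
 [  73.7 -133. ]
 [  74.3 -189.6]]
fence [[  73.9 -189.1]
 [  74.3  -79.3]]
stop [[   0.4 -185.7]
 [  73.9 -189.1]]
```

View pics/c7.png

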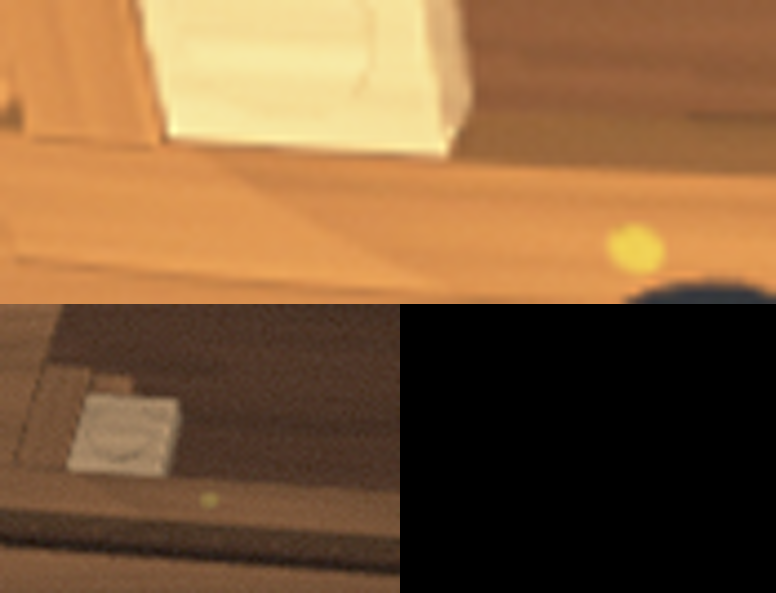

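The last view shows the blank's edges flush with the fence and stop to about 0.5 mm, which is within measurement error. I do a quick check that the rest hasn't moved, then hand in.

```bash
python3 - <<'E'
from h import *
a,b=[cv2.imread(f"pics/{n}.png").astype(int) for n in("scene0","b4")]
for n,(x0,y0,x1,y1) in dict(rosette=(335,200,377,232),mallet=(390,178,425,228),jar=(164,165,200,205),chisel=(245,255,360,275)).items():
    print(n,np.abs(a-b)[y0:y1,x0:x1].mean().round(1))
st=manip.get_state();print(st["clock"],st["contact_force"]); print(manip.sign_off())
E
```

```text
rosette 2.7
mallet 2.8
jar 2.6
chisel 2.5
18.7 [0.00901719 0.16381709 0.1438645 ]
the job is handed in; nothing more can be done
None
```

I pushed the blank square with a narrow two-finger fork and flat against the fence near the middle. Then I slid it along the fence with shut fingers into the empty −y pocket until it met the end stop, and took the fingers away. I handed it in at 18.7 s.

**Fit:** the last wrist view puts the blank's corners within about 0.5 mm of the fence and end stop, roughly parallel to the fence and within measurement error. At the end stop the push rose to 8 N and the fingers stalled where expected.

**Other things:** the rosette, mallet, jar and chisel areas in the scene picture differ from the start only by image noise.

**Disagreements:** the scene and wrist views put the blank up to 5 mm apart at the start. The board's near corners, read roughly from the fisheye picture, were off by about 5 mm along the board. I therefore relied on the corner features and on contact rather than those readings. An upward force of about 5 N showed at two readings during the slide. I didn't explain it, and it was gone by the next reading.

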